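# Pull the clip-lid bottle out of the packed crate and unclip its lid

### The arm

A 6-joint arm with a two-finger parallel gripper is mounted at the origin on the work surface. World frame = base frame: x ahead of the robot, y to its left, z up, the work surface at z = 0. Lengths are in m, angles in rad, forces in N, time in s.
With the tool pointing down it reaches from about 0.225 to 0.875 m from the base axis. Payload 3.4 kg.
Tool frame: the origin (TCP) lies midway between the tips of the shut fingers; the grasp point (between the pads) lies 19 mm behind it (manip.pinch_z is the distance from the TCP to the grasp point, in m); z points along the fingers, y is the line along which they close (so a half turn about z gives the same grasp; the last joint's range is limited). The gripper opens to 85 mm and grips with 20 to 120 N. Pads are 22 mm wide; open, the fingers measure 114 mm over their backs; the gripper's body (76 mm by 85 mm) begins 54 mm behind the grasp point. The pads swing forward as they close: fully open they stand 13 mm farther back than shut.
Start: joints at [-1.449, 0.276, 1.505, -0, 1.361, -0.121], TCP at [0.138, -0.558, 0.231] pointing down, gripper open.
Joint ranges: [-2.89, 2.89], [-0.75, 2.08], [0.22, 2.7], [-1.18, 4.32], [0.11, 2.71], [-2.7, 2.7]. Speed limits (rad/s): [2.57, 2.57, 3.14, 3.14, 3.14, 3.14].

### API

Orientations are given as a unit quaternion [w, x, y, z].
In Python, from rig import manip gives the robot as it stands.
- The arm moves only by the tool carry_out, never from a script. Its arguments are lists of equal length, an entry for each row: "delta_pos": the shift along the tool's x, y, z scaled (see below), a list of three; "turn": the turn, a rotation vector about the tool's x, y, z scaled (see below), a list of three; "claw": the closure, from -1 (fully open) to 1 (shut). A call has 1 to 12 rows; each row is the pose to reach, as a shift and turn from the pose commanded when the call began, along the tool's axes at that moment; what a row does not reach only later rows make up. The controller multiplies each number of a shift by 400 mm and each number of a turn by 30 degrees. A row lasts 1/10 s, in which the tool goes at most 50 mm and 8.59 degrees, less where a joint would pass 70% of its speed; a pose out of reach is approached as far as the arm can. A call with a number of a shift or a turn outside -1 to 1 is refused whole. A call with a gripper value outside its range is refused whole. The fingers move at their own pace and stop on an object; "force" is the grip in N (left out, the last holds). Time passes only in rows, so rows that repeat a pose let the fingers close. It gives the time, the measured TCP pose, the force, the opening and the grip force at its end, in the units of the state.
- manip.get_state(): the state, without advancing time (a new reading comes with each control period).
- manip.get_image(name): name is "side" or "top"; returns a dict with "image" (420x560x3 uint8, red, green, blue), "z_map" (420x560 float32, m along the optical axis (not along the pixel's ray), 0 where there is no reading), "fx", "fy", "cx", "cy" (pixels), "world_to_cam" (4x4, takes a point from world to camera coordinates). Camera axes: x right, y down, z forward; pixel columns grow to the right and rows downward; lengths in m; the calibration is good to about 2 mm. A picture is of the moment at which its call begins.
- manip.sign_off(): hands the job in; it is judged then, once.
Trained networks look in the newest picture that a camera, given by its name, has taken for a name from the list of things; names that differ only in an ending like _2 or _b are one class to them, and where a whole thing is asked for, a point or a joint stands for the part that bears it (a point fixed in the world has none). Each returns a list of dicts, best first, with "score" (0 to 1); they miss things now and then, are a little off and sometimes report something else, mostly with a low value. They report only what shows in the picture. A call takes as long as a camera call. They do not tell look-alikes from the thing itself.
- manip.spot_in(camera, query): "point" ([x, y, z] in m, in world coordinates, good to about 4 mm: the middle of the surface that is visible of it).
- manip.place_of(camera, query): "point" ([x, y, z] in m, in world coordinates, good to about 4 mm: a listed point, or the origin of a listed thing).
The state is a dict: "clock": time; "qpos": joint angles; "qd": joint speeds; "effort": joint torques, N m; "position": TCP position; "ee_rot": TCP orientation; "contact_force": force on the tool from outside, world axes, zero at the start; "moment": the same for the moment, N m; "width": finger opening in m; "gripper_force": force on a finger pad.
Only numpy, scipy, OpenCV 4.12 (cv2) and the standard library are available. Lean on these libraries where they do the work, as an engineer would, in place of code of your own. Each camera call takes 0.05 s, during which the arm holds its last target. There are 200 camera calls.

### The job

Lift the steel bottle with the clip-on lid out of the packed crate by its carry loop, keeping it upright and closed, and stand it on a clear patch of the step block. Then let go, take hold again by the two side tabs of the lid, squeeze them together to unclip it, lift it off and lay it loop up on the step block beside the open bottle. Set both down gently rather than dropping them, leave everything else in the crate, and do not shift the mug, the tall flask or the dumbbells.

Things in the scene. Friction and masses are not known exactly. Their poses are not given: they have to be found in the camera images.
- bottle: Round steel bottle packed in the crate (1 to 2 mm of play all round), the only one with a carry loop and side tabs. 70 mm across up to 98 mm high, shoulder to a 32 mm neck at 116 mm; bead on the neck 42 mm across from 126 to 131 mm; open top, 36 mm across, at 140 mm. 182 mm high with the lid; 0.4 to 0.6 kg in all. Origin: centre of its underside, z up.
- lid: White clip-on lid on the neck. Origin: centre of its underside (lower edge of its skirt), z up; clipped on, it is 118.5 mm above the bottle's underside and may turn about z. Skirt 52 mm across, 29.5 mm high; loop above it up to 63.5 mm, spanning along x; grey lever tabs at +x and -x. 84 g. Squeezed, it lifts straight off (25 mm is clear). Set on a flat place it stands on its skirt.
- lid_loop (a point): Middle of the loop's straight grip bar: 44 mm long along the lid's x, 12 mm thick along the lid's y, 8 mm high, 59.5 mm above the lid's origin (178 mm above the bottle's underside). Free space under and beside it; nothing in the crate rises higher than 141 mm above the table.
- tab_a (a joint): Swing of the lever tab on the lid's +x side: 0 = sprung shut, its hook under the neck's bead (pulling the lid then lifts the whole bottle); 0.36 rad = squeezed to its stop; the hook is clear of the bead from 0.25 rad. About 3 N at the rib to start, 8 N at the stop; both tabs must be held squeezed while the lid is lifted. Springs back when let go.
- tab_b (a joint): The same for the tab on the lid's -x side.
- tab_a_rib (a point): Axis of the round finger rib (10 mm thick, 26 mm long along the lid's y) atop the tab on the +x side, 29 mm out from the lid's axis, 41.5 mm above its origin. The two ribs measure 68 mm over their outer faces when shut, 54 mm squeezed to the stop. For 22 mm below the rib's axis nothing stands farther out than the squeezed ribs.
- tab_b_rib (a point): The same for the tab on the lid's -x side.
- step: Blue plastic step block, fixed, flat top. 240 mm along its x, 360 mm along its y, 70 mm high. Origin: centre of its underside. The mug and the tall flask stand on it, near its two ends. It may be left or right of the crate.
- crate: Grey open plastic crate, fixed, 224.5 mm square outside (236 mm over the rim), walls 5 mm thick and 100 mm high, floor 5 mm thick, packed full with three rows of three things on a 71.5 mm pitch. Origin: centre of its underside. The bottle is in the middle place or in the middle of one side.
- mug: White ceramic mug, upside down on the step block: 82 mm across, 82 mm high, with a handle that reaches 78 mm from its axis along the mug's +y. Origin: centre of its lower face (the mouth). Leave alone.
- tall_flask: Tall steel flask standing on the step block, 74 mm across, 220 mm high, plain round screw cap (no loop, no tabs). Origin: centre of its underside. Leave alone; it stands in the way.
- dumbbell_a: Chrome mini dumbbell lying on the rubber tile at the far right (-y): 150 mm long along its x, two hexagonal heads 42 mm long, 50 mm high and 58 mm wide, grip 25 mm thick. Origin: below its middle, on the tile. Leave alone.
- dumbbell_b: The second chrome mini dumbbell, same size and axes, lying on the rubber tile at the far left (+y). Leave alone.
- flask_a: Steel flask in the crate, 70 mm across, 130 mm high, plain round screw cap. Origin: centre of its underside (so for all things in the crate). Leave in place.
- flask_b: Steel flask in the crate, 70 mm across, 120 mm high, plain round screw cap. Leave in place.
- shaker: Frosted plastic shaker in the crate, 70 mm across, 132 mm high, flat black lid. Leave in place.
- tub: White plastic tub in the crate, 70 mm across, 118 mm high. Leave in place.
- flask_c: Grey painted flask in a corner of the crate, 70 mm across, 130 mm high, plain round cap. Leave in place.
- carton: Cardboard carton in a corner of the crate, 69 mm square, 115 mm high. Leave in place.
- roller: Black ribbed rubber massage roller standing in a corner of the crate, 70 mm across, 126 mm high. Leave in place.
- tin: Aluminium tin in a corner of the crate, 70 mm across, 108 mm high. Leave in place.
Not all that is in view belongs to the job. What is shaped like the lid but black is not meant. What is shaped like the bottle but turquoise is not meant.

How it is judged:
On the way, in this order (a step that is already met when the one before it is completed fails the run):
1. the bottle stands upright on the step block, its lid still clipped on, and is let go (z of bottle in the frame of step between 0.064 and 0.077 m and x of bottle in the frame of step between -0.09 and 0.09 m and y of bottle in the frame of step between -0.15 and 0.15 m and angle between bottle's own z axis and vertical below 0.1 rad and z of lid in the frame of bottle between 0.1145 and 0.1235 m and contact force between the fingers and lid below 0.1 N and contact force between the fingers and bottle below 0.1 N), for 0.2 s.
2. both tabs of the lid are squeezed in while the bottle stands on the step block (z of bottle in the frame of step between 0.064 and 0.077 m and x of bottle in the frame of step between -0.09 and 0.09 m and y of bottle in the frame of step between -0.15 and 0.15 m and angle between bottle's own z axis and vertical below 0.1 rad and value of joint each of tab_a, tab_b above 0.22 rad), for 0.1 s.
At the end, for the whole second after the job is handed in: Open bottle upright (0.1 rad) on the step block, axis within 90 mm (block x) and 150 mm (y) of its centre; lid off, loop up (0.15 rad) on the same top within 100 and 160 mm; both let go and at rest. Mug, tall flask, dumbbells within 20 mm, other crate things within 30 mm of their starts (z of bottle in the frame of step between 0.064 and 0.077 m and x of bottle in the frame of step between -0.09 and 0.09 m and y of bottle in the frame of step between -0.15 and 0.15 m and angle between bottle's own z axis and vertical below 0.1 rad and z of lid in the frame of step between 0.062 and 0.078 m and x of lid in the frame of step between -0.1 and 0.1 m and y of lid in the frame of step between -0.16 and 0.16 m and angle between lid's own z axis and vertical below 0.15 rad and linear speed of each of bottle, lid below 0.02 m/s and contact force between the fingers and lid below 0.1 N and contact force between the fingers and bottle below 0.1 N and distance of each of mug, tall_flask, dumbbell_a, dumbbell_b from where it was at the start of the episode below 0.02 m and distance of each of flask_a, flask_b, shaker, tub, flask_c, carton, roller, tin from where it was at the start of the episode below 0.03 m); the robot touches nothing.
It fails at once if the mug, the tall flask or a dumbbell is shifted more than 20 mm (distance of any of mug, tall_flask, dumbbell_a, dumbbell_b from where it was at the start of the episode above 0.02 m).
It fails at once if another thing of the crate is pulled up or shifted more than 30 mm (distance of any of flask_a, flask_b, shaker, tub, flask_c, carton, roller, tin from where it was at the start of the episode above 0.03 m).
It fails at once if the bottle is tipped more than 0.5 rad (angle between bottle's own z axis and vertical above 0.5 rad).
It fails at once if the lid comes off while the bottle is not on the step block (distance between lid and bottle above 0.14 m and not (z of bottle in the frame of step between 0.064 and 0.077 m and x of bottle in the frame of step between -0.09 and 0.09 m and y of bottle in the frame of step between -0.15 and 0.15 m and angle between bottle's own z axis and vertical below 0.1 rad)).
It fails at once if the bottle or the lid is dropped (falls free from more than about 20 mm) (contact force between the fingers and lid below 0.1 N and contact force between the fingers and bottle below 0.1 N and linear speed of any of bottle, lid above 0.6 m/s).
It also fails if it takes over 64 s, if anything falls off the work surface, if the arm or the gripper's body presses on something with over 40 N, if the wrist force passes 120 N, or if a joint passes its speed limit or range.

## Working session

There is one attempt and no reset: what is moved stays moved. The work goes in short steps, Python scripts to look and compute and a tool call to move; the robot and the scene stay as the last step left them, time stands still between calls to the robot, and variables do not carry over. Pictures are saved under pics/ and viewed, at most 10 in all, crops included, and the job is handed in when it is done.

Besides the shell and the picture viewer there is one more tool, called after "Call:" as name(argument=value, ...), one argument or row to a line, values as JSON. carry_out: Moves the arm, as the interface text tells. Shifts and turns lie within -1 to 1; 1 stands for 400 mm of shift or 30 degrees of turn. Its arguments: {"type":"object","properties":{"delta_pos":{"type":"array","items":{"type":"array","items":{"type":"number","minimum":-1,"maximum":1}}},"turn":{"type":"array","items":{"type":"array","items":{"type":"number","minimum":-1,"maximum":1}}},"claw":{"type":"array","items":{"type":"number"}},"force":{"type":"number"}},"required":["delta_pos","turn","claw"]}

```bash
mkdir -p pics; cat > h.py <<'E'
import numpy as np, cv2
from rig import manip
def snap(n,f):
    d=manip.get_image(n); cv2.imwrite('pics/'+f,d['image'][:,:,::-1]); return d
def pts(d):
    z=d['z_map']; v,u=np.indices(z.shape)
    P=np.stack([(u-d['cx'])/d['fx']*z,(v-d['cy'])/d['fy']*z,z],-1)
    T=np.linalg.inv(d['world_to_cam']); return P@T[:3,:3].T+T[:3,3]
def px(d,p):
    c=d['world_to_cam']@np.r_[p,1]; return np.round([c[0]/c[2]*d['fx']+d['cx'],c[1]/c[2]*d['fy']+d['cy']],0)
E
python3 - <<'E'
from h import *
s=manip.get_state(); print(s['position'],s['ee_rot'],s['width'],manip.pinch_z)
D={n:snap(n,n+'0.png') for n in('top','side')}
for n in D:
  for q in ['bottle','lid','lid_loop','tab_a_rib','tab_b_rib','step','crate','mug','tall_flask']:
    print(n,q,[(np.round(r['point'],3).tolist(),round(r['score'],2),px(D[n],r['point']).tolist()) for r in manip.place_of(n,q)[:3]])
im=np.hstack([D[n]['image'] for n in D]) 
E
```

```text
[ 0.13815319 -0.55759793  0.23043919] [-9.20932562e-04  9.92639148e-01  1.21106043e-01 -7.60857231e-06] 0.08494158106206628 0.0187
top bottle [([0.374, 0.312, 0.002], 0.95, [183.0, 277.0]), ([0.563, 0.214, 0.004], 0.52, [217.0, 211.0])]
top lid [([0.756, 0.186, -0.003], 0.74, [226.0, 147.0]), ([0.563, 0.21, 0.124], 0.66, [210.0, 205.0]), ([0.568, 0.214, 0.182], 0.48, [204.0, 201.0])]
top lid_loop [([0.75, 0.188, 0.062], 0.64, [221.0, 143.0]), ([0.566, 0.212, 0.178], 0.56, [205.0, 202.0]), ([0.565, 0.213, 0.006], 0.27, [217.0, 210.0])]
top tab_a_rib [([0.491, 0.289, 0.005], 0.55, [191.0, 236.0]), ([0.566, 0.185, 0.161], 0.45, [217.0, 202.0]), ([0.744, 0.161, 0.042], 0.4, [232.0, 147.0])]
top tab_b_rib [([0.495, 0.136, 0.007], 0.66, [243.0, 233.0]), ([0.561, 0.238, 0.168], 0.58, [195.0, 204.0]), ([0.765, 0.216, 0.039], 0.42, [213.0, 141.0])]
top step [([0.566, -0.202, 0.0], 0.7, [358.0, 205.0])]
top crate [([0.56, 0.209, -0.004], 0.79, [219.0, 212.0]), ([0.639, 0.145, 0.007], 0.54, [240.0, 184.0])]
top mug [([0.542, -0.088, 0.073], 0.74, [322.0, 212.0])]
top tall_flask [([0.554, -0.322
[... 350 characters left out ...]
p [([0.754, 0.186, 0.059], 0.81, [261.0, 312.0]), ([0.562, 0.215, 0.185], 0.77, [339.0, 244.0]), ([0.563, 0.182, 0.163], 0.45, [328.0, 243.0])]
side tab_a_rib [([0.561, 0.182, 0.164], 0.62, [329.0, 242.0]), ([0.744, 0.16, 0.044], 0.55, [259.0, 307.0]), ([0.567, -0.205, -0.002], 0.23, [244.0, 210.0])]
side tab_b_rib [([0.763, 0.212, 0.042], 0.7, [265.0, 327.0]), ([0.562, 0.242, 0.165], 0.56, [346.0, 258.0])]
side step [([0.566, -0.205, -0.001], 0.72, [244.0, 209.0]), ([0.56, 0.289, 0.005], 0.34, [355.0, 316.0])]
side crate []
side mug [([0.545, -0.084, 0.069], 0.97, [271.0, 210.0])]
side tall_flask [([0.553, -0.322, 0.067], 0.61, [227.0, 171.0]), ([0.566, 0.215, 0.007], 0.48, [333.0, 296.0])]
```

View pics/top0.png

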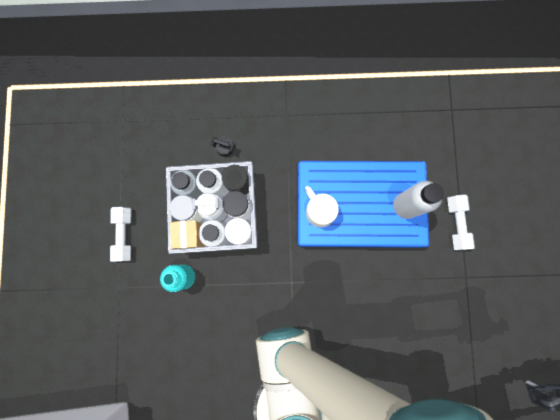

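View pics/side0.png

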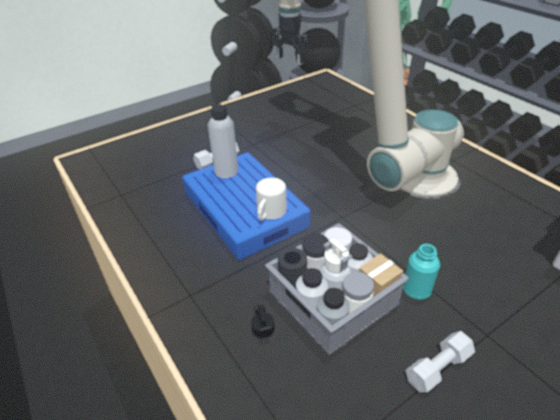

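The bottle (white clip-on lid) sits in the crate's middle place, around top px (210,205). Its ribs lie along world y. The step is on the right, with the mug at (322,210) and the flask at (415,200); the turquoise and black things are decoys. I'll place the bottle at about (0.625, -0.195) and the lid at about (0.495, -0.195).

```bash
cat >> h.py <<'E'
from scipy.spatial.transform import Rotation as R
def go(x,y,z,yaw):
    s=manip.get_state(); w=s['ee_rot']; r=R.from_quat([w[1],w[2],w[3],w[0]])
    t=R.from_euler('z',yaw,degrees=True)*R.from_euler('x',180,degrees=True)
    p=r.inv().apply(np.array([x,y,z])-s['position'])/.4
    v=(r.inv()*t).as_rotvec(degrees=True)/30
    print('pos',np.round(s['position'],4),'dp',np.round(p,4),'turn',np.round(v,4),'w',round(s['width'],4),'gf',s['gripper_force'],'F',np.round(s['contact_force'],1),'t',s['clock'])
E
python3 -c "
from h import *
go(.564,.213,.35,90)"
```

```text
pos [ 0.1382 -0.5582  0.2313] dp [ 1.4966 -1.6155 -0.2969] turn [ 2.0000e-04  1.0000e-04 -2.5364e+00] w 0.0854 gf 0.0 F [ 0.4 -0.1 -0.1] t 1.0
```

Call:
carry_out(
  delta_pos=[
    [0,0,-0.2],
    [0.1,-0.1,-0.3],
    [0.75,-0.8,-0.3],
    [0.75,-0.8,-0.3],
    [0.75,-0.8,-0.3],
    [0.75,-0.8,-0.3],
    [0.75,-0.8,-0.3],
    [0.75,-0.8,-0.3],
    [0.75,-0.8,-0.3],
    [0.75,-0.8,-0.3],
    [0.75,-0.8,-0.3],
    [0.75,-0.8,-0.3],
  ],
  turn=[
    [0,0,0],
    [0,0,0],
    [0,0,-0.85],
    [0,0,-0.85],
    [0,0,-0.85],
    [0,0,-0.85],
    [0,0,-0.85],
    [0,0,-0.85],
    [0,0,-0.85],
    [0,0,-0.85],
    [0,0,-0.85],
    [0,0,-0.85],
  ],
  claw=[-1,-1,-1,-1,-1,-1,-1,-1,-1,-1,-1,-1],
  force=40,
)

```text
clock: 2.2
position: [0.3529, -0.1743, 0.3516]
ee_rot: [0.001, 0.941, 0.339, 0.0]
contact_force: [-0.3, 0.0, 0.6]
width: 0.0853
gripper_force: 0.0
```

```bash
python3 -c "
from h import *
go(.564,.213,.35,90)"
```

```text
pos [ 0.3529 -0.1743  0.3516] dp [ 1.0241 -0.4087  0.0034] turn [ 1.8000e-03  1.4000e-03 -1.6783e+00] w 0.0853 gf 0.0 F [-0.3  0.   0.6] t 2.2
```

Call:
carry_out(
  delta_pos=[
    [0.9,-0.36,0],
    [0.9,-0.36,0],
    [0.9,-0.36,0],
    [0.9,-0.36,0],
    [0.9,-0.36,0],
    [0.9,-0.36,0],
    [0.9,-0.36,0],
    [0.9,-0.36,0],
    [0.9,-0.36,0],
    [0.9,-0.36,0],
  ],
  turn=[
    [0,0,-0.9],
    [0,0,-0.9],
    [0,0,-0.9],
    [0,0,-0.9],
    [0,0,-0.9],
    [0,0,-0.9],
    [0,0,-0.9],
    [0,0,-0.9],
    [0,0,-0.9],
    [0,0,-0.9],
  ],
  claw=[-1,-1,-1,-1,-1,-1,-1,-1,-1,-1],
)

```text
clock: 3.2
position: [0.54, 0.1626, 0.3501]
ee_rot: [0.0, 0.837, 0.547, -0.001]
contact_force: [0.1, -0.4, 0.6]
width: 0.0855
gripper_force: 0.0
```

```bash
python3 -c "
from h import *
d=snap('side','side1.png')
P=pts(d); 
cv2.imwrite('pics/side1c.png',cv2.resize(d['image'][180:340,240:440,::-1],None,fx=4,fy=4)[:600,:800])
for q in ['lid','lid_loop','tab_a_rib','tab_b_rib']: print(q,[(np.round(r['point'],3),r['score']) for r in manip.place_of('side',q)[:3]])
m=(P[...,2]>.171)&(P[...,2]<.195)&(abs(P[...,0]-.564)<.05)&(abs(P[...,1]-.213)<.05)
q=P[m]; print(len(q),q.min(0),q.max(0),q.mean(0)); print(np.round(q[::max(1,len(q)//25)],3))
go(.564,.213,.25,90)"
```

```text
lid [(array([0.564, 0.213, 0.123]), 0.93), (array([ 0.757,  0.186, -0.001]), 0.85), (array([0.565, 0.215, 0.009]), 0.47)]
lid_loop [(array([0.754, 0.186, 0.059]), 0.82), (array([0.56 , 0.243, 0.163]), 0.71), (array([0.564, 0.181, 0.161]), 0.7)]
tab_a_rib [(array([0.565, 0.182, 0.163]), 0.55), (array([0.745, 0.16 , 0.045]), 0.37)]
tab_b_rib [(array([0.557, 0.245, 0.16 ]), 0.58), (array([0.768, 0.21 , 0.044]), 0.58)]
119 [0.55876209 0.19022688 0.1714367 ] [0.57309045 0.24384885 0.18844672] [0.56701406 0.21440873 0.18337226]
[[0.562 0.191 0.186]
 [0.561 0.197 0.186]
 [0.567 0.197 0.187]
 [0.571 0.192 0.183]
 [0.566 0.199 0.185]
 [0.57  0.192 0.178]
 [0.568 0.202 0.186]
 [0.56  0.206 0.184]
 [0.568 0.202 0.182]
 [0.564 0.211 0.187]
 [0.571 0.206 0.184]
 [0.567 0.214 0.188]
 [0.568 0.199 0.174]
 [0.569 0.213 0.185]
 [0.563 0.22  0.187]
 [0.572 0.211 0.182]
 [0.566 0.217 0.184]
 [0.561 0.224 0.186]
 [0.569 0.217 0.183]
 [0.563 0.223 0.184]
 [0.57  0.218 0.181]
 [0.566 0.226 0.185]
 [0.571 0.219 0.179]
 [0.569 0.23  0.187]
 [0.563 0.236 0.188]
 [0.569 0.234 0.187]
 [0.567 0.222 0.173]
 [0.565 0.233 0.181]
 [0.571 0.233 0.181]
 [0.569 0.231 0.176]]
pos [0.539  0.1627 0.3517] dp [0.1404 0.0065 0.2542] turn [ 1.100e-03  7.000e-04 -7.909e-01] w 0.0853 gf 0.0 F [-0.3 -0.3  0.2] t 3.45
```

View pics/side1c.png

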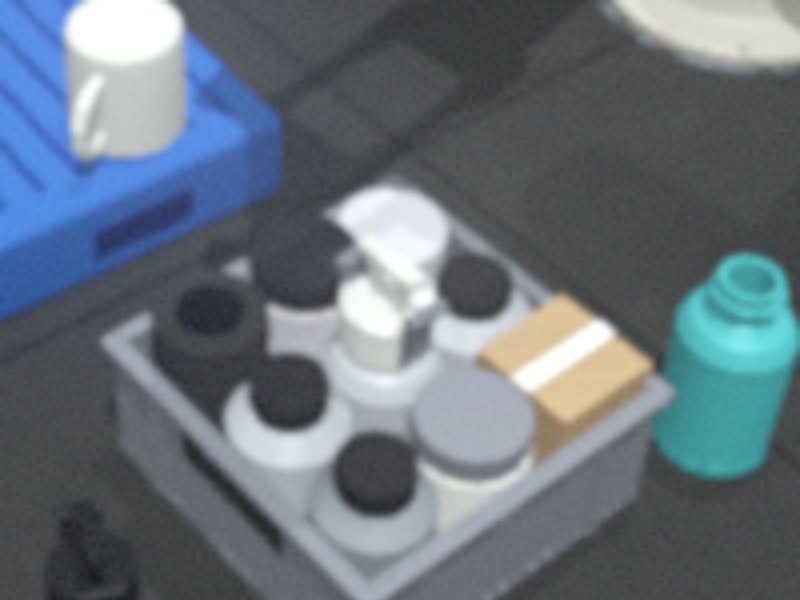

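The crop shows the white lid at (380,310) with the loop bar running upper-left to lower-right along world y. It is centred at about (0.565, 0.213), top z 0.187, with clear space around it.

Call:
carry_out(
  delta_pos=[
    [0.14,0.01,0.08],
    [0.14,0.01,0.16],
    [0.14,0.01,0.25],
    [0.14,0.01,0.25],
    [0.14,0.01,0.32],
    [0.14,0.01,0.38],
    [0.14,0.01,0.44],
    [0.14,0.01,0.465],
    [0.14,0.01,0.465],
  ],
  turn=[
    [0,0,-0.28],
    [0,0,-0.56],
    [0,0,-0.86],
    [0,0,-0.86],
    [0,0,-0.86],
    [0,0,-0.86],
    [0,0,-0.86],
    [0,0,-0.86],
    [0,0,-0.86],
  ],
  claw=[-1,-1,-1,-1,-1,-1,-1,-1,-1],
)

```text
clock: 4.35
position: [0.5653, 0.2134, 0.1657]
ee_rot: [-0.0, 0.694, 0.72, -0.0]
contact_force: [0.9, -0.4, 0.1]
width: 0.0857
gripper_force: 0.0
```

```bash
python3 -c "
from h import *
go(.565,.213,.165,92)"
```

```text
pos [0.5653 0.2134 0.1657] dp [-0.001  -0.0008  0.0018] turn [-0.0007  0.0006  0.0023] w 0.0857 gf 0.0 F [ 0.9 -0.4  0.1] t 4.35
```

Call:
carry_out(
  delta_pos=[
    [0,0,0],
    [0,0,0],
    [0,0,0],
    [0,0,0],
    [0,0,0],
    [0,0,0],
    [0,0,0],
    [0,0,0],
    [0,0,0],
    [0,0,0],
  ],
  turn=[
    [0,0,0],
    [0,0,0],
    [0,0,0],
    [0,0,0],
    [0,0,0],
    [0,0,0],
    [0,0,0],
    [0,0,0],
    [0,0,0],
    [0,0,0],
  ],
  claw=[1,1,1,1,1,1,1,1,1,1],
  force=60,
)

```text
clock: 5.35
position: [0.5654, 0.2142, 0.1656]
ee_rot: [0.0, 0.693, 0.721, 0.0]
contact_force: [-1.3, -0.2, 3.8]
width: 0.0107
gripper_force: 58.7
```

Call:
carry_out(
  delta_pos=[
    [0,0,-0.02],
    [0,0,-0.05],
    [0,0,-0.09],
    [0,0,-0.13],
    [0,0,-0.18],
    [0,0,-0.23],
    [0,0,-0.28],
    [0,0,-0.33],
    [0,0,-0.38],
    [0,0,-0.43],
    [0,0,-0.47],
    [0,0,-0.47],
  ],
  turn=[
    [0,0,0],
    [0,0,0],
    [0,0,0],
    [0,0,0],
    [0,0,0],
    [0,0,0],
    [0,0,0],
    [0,0,0],
    [0,0,0],
    [0,0,0],
    [0,0,0],
    [0,0,0],
  ],
  claw=[1,1,1,1,1,1,1,1,1,1,1,1],
)

```text
clock: 6.55
position: [0.566, 0.2143, 0.3555]
ee_rot: [0.001, 0.693, 0.721, 0.002]
contact_force: [-0.2, 0.1, -5.8]
width: 0.011
gripper_force: 59.6
```

```bash
python3 -c "
from h import *
d=snap('side','side2.png')
cv2.imwrite('pics/side2c.png',cv2.resize(d['image'][140:340,220:440,::-1],None,fx=3,fy=3))
print([(np.round(r['point'],3),r['score']) for r in manip.place_of('side','bottle')[:3]])
go(.625,-.195,.354,90)"
```

```text
[(array([ 0.372,  0.313, -0.001]), 0.69), (array([0.563, 0.212, 0.196]), 0.58)]
pos [0.5651 0.214  0.3526] dp [-1.0276  0.1102 -0.0032] turn [-0.0016  0.0006  0.0737] w 0.0105 gf 59.65059220790863 F [ 0.1 -0.2 -6.8] t 6.65
```

View pics/side2c.png

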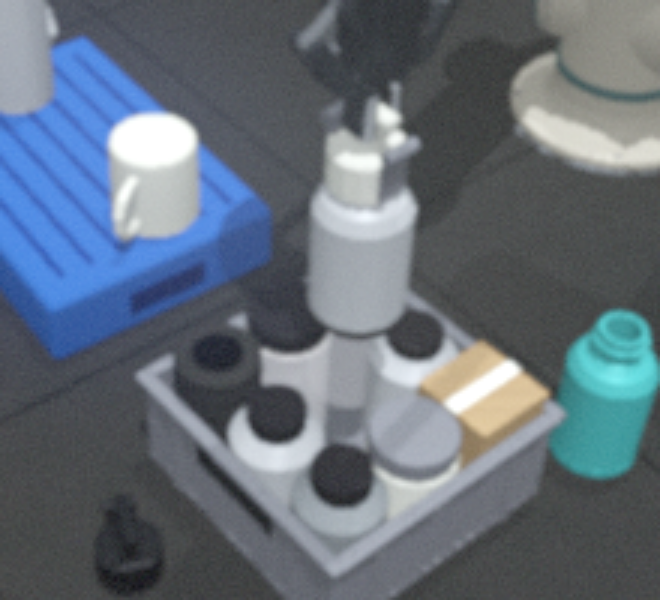

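The bottle hangs upright at (360,260), closed and clear of the crate; all else is in place.

Call:
carry_out(
  delta_pos=[
    [-0.02,0,0],
    [-0.07,0.01,0],
    [-0.14,0.02,0],
    [-0.22,0.03,0],
    [-0.3,0.04,0],
    [-0.38,0.05,0],
    [-0.46,0.06,0],
    [-0.54,0.06,0],
    [-0.62,0.07,0],
    [-0.7,0.08,0],
    [-0.78,0.09,0],
    [-0.85,0.1,0],
  ],
  turn=[
    [0,0,0],
    [0,0,0],
    [0,0,0],
    [0,0,0],
    [0,0,0],
    [0,0,0.05],
    [0,0,0.07],
    [0,0,0.07],
    [0,0,0.07],
    [0,0,0.07],
    [0,0,0.07],
    [0,0,0.07],
  ],
  claw=[1,1,1,1,1,1,1,1,1,1,1,1],
)

```text
clock: 7.85
position: [0.6175, -0.1265, 0.3517]
ee_rot: [-0.001, 0.707, 0.707, -0.001]
contact_force: [-0.8, -0.3, -5.5]
width: 0.0104
gripper_force: 59.6
```

```bash
python3 -c "
from h import *
go(.625,-.195,.354,90)"
```

```text
pos [ 0.6175 -0.1265  0.3517] dp [-0.1713  0.0187 -0.0058] turn [-0.0064  0.0008  0.0015] w 0.0104 gf 59.58220742410049 F [-0.8 -0.3 -5.5] t 7.85
```

Call:
carry_out(
  delta_pos=[
    [-0.06,0.01,0],
    [-0.11,0.02,0],
    [-0.15,0.02,0],
    [-0.17,0.02,0],
    [-0.17,0.02,0],
    [-0.17,0.02,0.04],
    [-0.17,0.02,0.09],
    [-0.17,0.02,0.14],
    [-0.17,0.02,0.19],
    [-0.17,0.02,0.23],
    [-0.17,0.02,0.26],
    [-0.17,0.02,0.27],
  ],
  turn=[
    [0,0,0],
    [0,0,0],
    [0,0,0],
    [0,0,0],
    [0,0,0],
    [0,0,0],
    [0,0,0],
    [0,0,0],
    [0,0,0],
    [0,0,0],
    [0,0,0],
    [0,0,0],
  ],
  claw=[1,1,1,1,1,1,1,1,1,1,1,1],
)

```text
clock: 9.05
position: [0.6259, -0.1907, 0.244]
ee_rot: [-0.001, 0.706, 0.708, -0.0]
contact_force: [0.9, -0.1, -6.3]
width: 0.0103
gripper_force: 59.7
```

```bash
python3 -c "
from h import *
d=snap('side','side3.png')
cv2.imwrite('pics/side3c.png',cv2.resize(d['image'][60:260,160:360,::-1],None,fx=3,fy=3))
print([(np.round(r['point'],3),r['score']) for r in manip.place_of('side','bottle')[:3]])
go(.625,-.195,.231,90)"
```

```text
[(array([ 0.371,  0.315, -0.002]), 0.85), (array([ 0.623, -0.188,  0.089]), 0.6)]
pos [ 0.6264 -0.1914  0.2451] dp [-0.009  -0.0035  0.0353] turn [-0.0012 -0.0009  0.005 ] w 0.0105 gf 59.58896270458354 F [ 0.8 -0.3 -5.6] t 9.15
```

View pics/side3c.png

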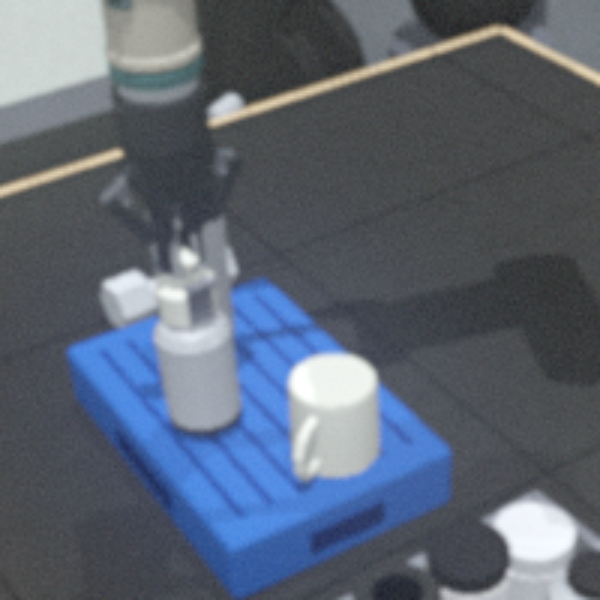

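The bottle at (200,380) is just above the block between mug and flask. Lowering it slowly until contact.

Call:
carry_out(
  delta_pos=[
    [0,0,0.006],
    [0,0,0.012],
    [0,0,0.018],
    [0,0,0.023],
    [0,0,0.027],
    [0,0,0.031],
    [0,0,0.034],
    [0,0,0.034],
    [0,0,0.034],
  ],
  turn=[
    [0,0,0],
    [0,0,0],
    [0,0,0],
    [0,0,0],
    [0,0,0],
    [0,0,0],
    [0,0,0],
    [0,0,0],
    [0,0,0],
  ],
  claw=[1,1,1,1,1,1,1,1,1],
)

```text
clock: 10.05
position: [0.6267, -0.1922, 0.2321]
ee_rot: [0.0, 0.706, 0.708, 0.0]
contact_force: [0.2, -0.2, -2.7]
width: 0.0104
gripper_force: 59.9
```

Partly unloaded; a touch lower.

Call:
carry_out(
  delta_pos=[
    [0,0,0.002],
    [0,0,0.004],
    [0,0,0.006],
    [0,0,0.006],
    [0,0,0.006],
  ],
  turn=[
    [0,0,0],
    [0,0,0],
    [0,0,0],
    [0,0,0],
    [0,0,0],
  ],
  claw=[1,1,1,1,1],
)

```text
clock: 10.55
position: [0.6268, -0.1923, 0.2308]
ee_rot: [0.001, 0.706, 0.708, 0.0]
contact_force: [-2.2, 0.1, 4.6]
width: 0.0107
gripper_force: 60.9
```

Standing. Open gradually, then fully, and hold.

Call:
carry_out(
  delta_pos=[
    [0,0,0],
    [0,0,0],
    [0,0,0],
    [0,0,0],
    [0,0,0],
    [0,0,0],
    [0,0,0],
    [0,0,0],
    [0,0,0],
    [0,0,0],
  ],
  turn=[
    [0,0,0],
    [0,0,0],
    [0,0,0],
    [0,0,0],
    [0,0,0],
    [0,0,0],
    [0,0,0],
    [0,0,0],
    [0,0,0],
    [0,0,0],
  ],
  claw=[0.6,0.4,0.2,0,-0.3,-0.6,-0.6,-0.6,-0.6,-0.6],
)

```text
clock: 11.55
position: [0.6265, -0.1921, 0.2293]
ee_rot: [0.0, 0.706, 0.708, -0.0]
contact_force: [-0.0, -0.2, -0.1]
width: 0.0683
gripper_force: 0.0
```

Call:
carry_out(
  delta_pos=[
    [0,0,-0.05],
    [0,0,-0.11],
    [0,0,-0.17],
    [0,0,-0.2],
    [0,0,-0.2],
    [0,0,-0.2],
    [0,0,-0.2],
    [0,0,-0.2],
    [0,0,-0.2],
  ],
  turn=[
    [0,0,0],
    [0,0,0],
    [0,0,0],
    [0,0,0],
    [0,0,0.28],
    [0,0,0.56],
    [0,0,0.84],
    [0,0,1],
    [0,0,1],
  ],
  claw=[-0.6,-0.6,-0.6,-1,-1,-1,-1,-1,-1],
)

```text
clock: 12.45
position: [0.6263, -0.192, 0.3087]
ee_rot: [-0.0, 0.865, 0.501, -0.0]
contact_force: [0.1, 0.4, -0.4]
width: 0.0852
gripper_force: 0.0
```

Call:
carry_out(
  delta_pos=[
    [0,0,0],
    [0,0,0],
    [0,0,0],
    [0,0,0],
    [0,0,0],
  ],
  turn=[
    [0,0,0.28],
    [0,0,0.56],
    [0,0,0.84],
    [0,0,1],
    [0,0,1],
  ],
  claw=[-1,-1,-1,-1,-1],
)

```text
clock: 12.95
position: [0.6264, -0.1921, 0.309]
ee_rot: [-0.0, 0.965, 0.261, -0.0]
contact_force: [-0.6, -0.7, -0.3]
width: 0.0856
gripper_force: 0.0
```

```bash
python3 -c "
from h import *
d=snap('side','side4.png'); t=snap('top','top4.png')
a=cv2.resize(d['image'][100:240,180:330,::-1],None,fx=3,fy=3);b=cv2.resize(t['image'][130:270,290:440,::-1],None,fx=2.2,fy=3)
cv2.imwrite('pics/c4.png',np.hstack([a,b])[:600,:800])
for n in ['side','top']:
  for q in ['bottle','lid','lid_loop','tab_a_rib','tab_b_rib']:
    print(n,q,[(np.round(r['point'],3),round(r['score'],2)) for r in manip.place_of(n,q) if r['point'][1]<-.12][:3])
P=pts(d); m=(P[...,2]>.243)&(P[...,2]<.262)&(abs(P[...,0]-.627)<.04)&(abs(P[...,1]+.192)<.04)
q=P[m]; 
c,(w,h),ang=cv2.minAreaRect(q[:,:2].astype(np.float32)*1000); print(len(q),c,w,h,ang,q[:,2].max())
go(.627,-.192,.31,0)"
```

```text
side bottle [(array([ 0.622, -0.193,  0.072]), 0.66)]
side lid [(array([ 0.626, -0.195,  0.188]), 0.61)]
side lid_loop [(array([ 0.621, -0.19 ,  0.247]), 0.7)]
side tab_a_rib [(array([ 0.622, -0.223,  0.228]), 0.6), (array([ 0.618, -0.167,  0.228]), 0.34)]
side tab_b_rib [(array([ 0.622, -0.222,  0.227]), 0.64), (array([ 0.619, -0.163,  0.23 ]), 0.44)]
top bottle [(array([ 0.622, -0.19 ,  0.07 ]), 0.68)]
top lid [(array([ 0.623, -0.197,  0.188]), 0.47)]
top lid_loop [(array([ 0.627, -0.194,  0.247]), 0.48)]
top tab_a_rib [(array([ 0.625, -0.224,  0.228]), 0.52)]
top tab_b_rib []
59 (626.5843505859375, -191.6939239501953) 47.77769088745117 13.337424278259277 89.28065490722656 0.25418048446569963
pos [ 0.6265 -0.1921  0.3093] dp [ 0.0011  0.0005 -0.0017] turn [ 2.0000e-04 -0.0000e+00  1.0042e+00] w 0.0855 gf 0.0 F [-0.4  0.2 -0.3] t 13.55
```

View pics/c4.png

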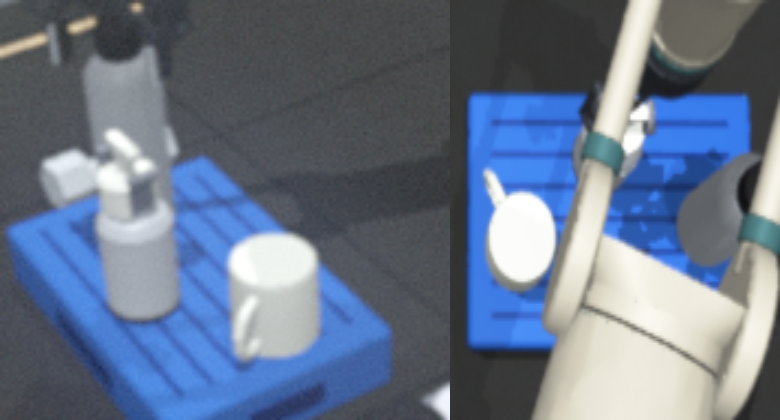

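The bottle stands at left px (140,250), closed and let go, with mug and flask untouched. The lid axis lies along world y. Turning 90° and descending over the ribs.

Call:
carry_out(
  delta_pos=[
    [0,0,0],
    [0,0,0],
    [0,0,0],
    [0,0,0],
    [0,0,0],
    [0,0,0.06],
    [0,0,0.12],
    [0,0,0.18],
    [0,0,0.22],
    [0,0,0.25],
    [0,0,0.262],
    [0,0,0.262],
  ],
  turn=[
    [0,0,0.28],
    [0,0,0.56],
    [0,0,0.84],
    [0,0,1],
    [0,0,1],
    [0,0,1],
    [0,0,1],
    [0,0,1],
    [0,0,1],
    [0,0,1],
    [0,0,1],
    [0,0,1],
  ],
  claw=[-1,-1,-1,-1,-1,-1,-1,-1,-1,-1,-1,-1],
  force=25,
)

```text
clock: 14.75
position: [0.6264, -0.1921, 0.2041]
ee_rot: [-0.0, 1.0, 0.001, -0.0]
contact_force: [1.3, 0.6, 0.6]
width: 0.0857
gripper_force: 0.0
```

Call:
carry_out(
  delta_pos=[
    [0,0,0],
    [0,0,0],
    [0,0,0],
    [0,0,0],
    [0,0,0],
    [0,0,0],
    [0,0,0],
    [0,0,0],
    [0,0,0],
  ],
  turn=[
    [0,0,0],
    [0,0,0],
    [0,0,0],
    [0,0,0],
    [0,0,0],
    [0,0,0],
    [0,0,0],
    [0,0,0],
    [0,0,0],
  ],
  claw=[-0.6,-0.4,-0.2,0,0.3,0.6,1,1,1],
)

```text
clock: 15.65
position: [0.6283, -0.1926, 0.2089]
ee_rot: [0.001, 1.0, 0.001, 0.003]
contact_force: [-1.1, 1.0, 10.9]
width: 0.0518
gripper_force: 26.0
```

Width and force show both tabs at their stop. Lift slowly.

Call:
carry_out(
  delta_pos=[
    [0,0,0],
    [0,0,-0.008],
    [0,0,-0.016],
    [0,0,-0.024],
    [0,0,-0.032],
    [0,0,-0.04],
    [0,0,-0.05],
    [0,0,-0.06],
    [0,0,-0.075],
    [0,0,-0.09],
    [0,0,-0.1],
    [0,0,-0.1],
  ],
  turn=[
    [0,0,0],
    [0,0,0],
    [0,0,0],
    [0,0,0],
    [0,0,0],
    [0,0,0],
    [0,0,0],
    [0,0,0],
    [0,0,0],
    [0,0,0],
    [0,0,0],
    [0,0,0],
  ],
  claw=[1,1,1,1,1,1,1,1,1,1,1,1],
)

```text
clock: 16.85
position: [0.6269, -0.1922, 0.2455]
ee_rot: [0.0, 1.0, 0.001, 0.001]
contact_force: [-0.2, -0.6, -1.0]
width: 0.0524
gripper_force: 26.4
```

```bash
python3 -c "
from h import *
d=snap('side','side5.png')
cv2.imwrite('pics/c5.png',cv2.resize(d['image'][80:240,180:340,::-1],None,fx=3.5,fy=3.5))
for q in ['bottle','lid']:
    print(q,[(np.round(r['point'],3),round(r['score'],2)) for r in manip.place_of('side',q) if r['point'][1]<-.12][:3])
go(.495,-.195,.3,0)"
```

```text
bottle [(array([ 0.621, -0.191,  0.072]), 0.66)]
lid [(array([ 0.625, -0.192,  0.227]), 0.51)]
pos [ 0.6264 -0.192   0.2444] dp [-0.3285  0.0068 -0.139 ] turn [-0.      0.0006  0.0037] w 0.0518 gf 26.389064490795135 F [ 0.7  0.4 -0.2] t 17.0
```

View pics/c5.png

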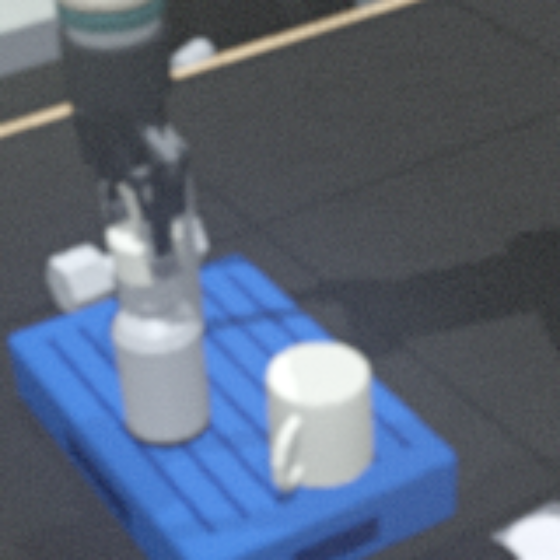

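The lid is off and held; the open bottle stands at (160,390). Moving the lid to x=0.495.

Call:
carry_out(
  delta_pos=[
    [0,0,-0.05],
    [0,0,-0.1],
    [-0.03,0,-0.1],
    [-0.08,0,-0.1],
    [-0.15,0,-0.1],
    [-0.22,0,-0.1],
    [-0.28,0,-0.1],
    [-0.32,0,-0.1],
    [-0.33,0,-0.1],
    [-0.33,0,-0.05],
    [-0.33,0,0],
    [-0.33,0,0.05],
  ],
  turn=[
    [0,0,0],
    [0,0,0],
    [0,0,0],
    [0,0,0],
    [0,0,0],
    [0,0,0],
    [0,0,0],
    [0,0,0],
    [0,0,0],
    [0,0,0],
    [0,0,0],
    [0,0,0],
  ],
  claw=[1,1,1,1,1,1,1,1,1,1,1,1],
)

```text
clock: 18.2
position: [0.4944, -0.1922, 0.2233]
ee_rot: [-0.0, 1.0, 0.001, 0.0]
contact_force: [0.2, -0.5, -1.1]
width: 0.052
gripper_force: 26.6
```

```bash
python3 -c "
from h import *
go(.495,-.193,.1,0)"
```

```text
pos [ 0.4944 -0.1922  0.2233] dp [0.0014 0.0021 0.3082] turn [-0.0001 -0.0003  0.0036] w 0.052 gf 26.621262431144714 F [ 0.2 -0.5 -1.1] t 18.2
```

Call:
carry_out(
  delta_pos=[
    [0,0,0.06],
    [0,0,0.12],
    [0,0,0.18],
    [0,0,0.23],
    [0,0,0.27],
    [0,0,0.295],
    [0,0,0.307],
    [0,0,0.313],
    [0,0,0.319],
    [0,0,0.324],
    [0,0,0.328],
    [0,0,0.328],
  ],
  turn=[
    [0,0,0],
    [0,0,0],
    [0,0,0],
    [0,0,0],
    [0,0,0],
    [0,0,0],
    [0,0,0],
    [0,0,0],
    [0,0,0],
    [0,0,0],
    [0,0,0],
    [0,0,0],
  ],
  claw=[1,1,1,1,1,1,1,1,1,1,1,1],
)

```text
clock: 19.4
position: [0.4946, -0.1924, 0.0934]
ee_rot: [0.0, 1.0, 0.001, 0.0]
contact_force: [-0.7, -0.3, -0.9]
width: 0.0521
gripper_force: 26.6
```

Call:
carry_out(
  delta_pos=[
    [0,0,0.004],
    [0,0,0.007],
    [0,0,0.01],
    [0,0,0.013],
    [0,0,0.013],
  ],
  turn=[
    [0,0,0],
    [0,0,0],
    [0,0,0],
    [0,0,0],
    [0,0,0],
  ],
  claw=[1,1,1,1,1],
)

```text
clock: 19.9
position: [0.4945, -0.1924, 0.0903]
ee_rot: [0.0, 1.0, 0.001, 0.0]
contact_force: [-4.9, 1.5, 13.6]
width: 0.052
gripper_force: 28.0
```

Contact. Open gently and check before rising.

Call:
carry_out(
  delta_pos=[
    [0,0,-0.004],
    [0,0,-0.004],
    [0,0,-0.004],
    [0,0,-0.004],
    [0,0,-0.004],
    [0,0,-0.004],
    [0,0,-0.004],
    [0,0,-0.004],
    [0,0,-0.004],
    [0,0,-0.004],
  ],
  turn=[
    [0,0,0],
    [0,0,0],
    [0,0,0],
    [0,0,0],
    [0,0,0],
    [0,0,0],
    [0,0,0],
    [0,0,0],
    [0,0,0],
    [0,0,0],
  ],
  claw=[1,0,-0.2,-0.4,-0.6,-0.8,-1,-1,-1,-1],
)

```text
clock: 20.9
position: [0.4945, -0.1924, 0.0897]
ee_rot: [0.0, 1.0, 0.001, 0.0]
contact_force: [-0.5, -0.5, 1.1]
width: 0.0852
gripper_force: 0.0
```

Call:
carry_out(
  delta_pos=[
    [0,0,-0.02],
    [0,0,-0.06],
    [0,0,-0.12],
    [0,0,-0.2],
    [0,0,-0.3],
    [0,0,-0.4],
    [0,0,-0.5],
    [0,0,-0.55],
    [-0.1,0,-0.6],
    [-0.2,0,-0.6],
    [-0.2,0,-0.6],
    [-0.2,0,-0.6],
  ],
  turn=[
    [0,0,0],
    [0,0,0],
    [0,0,0],
    [0,0,0],
    [0,0,0],
    [0,0,0],
    [0,0,0],
    [0,0,0],
    [0,0,0],
    [0,0,0],
    [0,0,0],
    [0,0,0],
  ],
  claw=[-1,-1,-1,-1,-1,-1,-1,-1,-1,-1,-1,-1],
)

```text
clock: 22.1
position: [0.4141, -0.1924, 0.3307]
ee_rot: [0.001, 1.0, 0.001, 0.001]
contact_force: [0.5, -0.7, 0.2]
width: 0.0853
gripper_force: 0.0
```

```bash
python3 -c "
from h import *
d=snap('side','side6.png')
cv2.imwrite('pics/c6.png',cv2.resize(d['image'][80:260,180:360,::-1],None,fx=3.2,fy=3.2))
for q in ['bottle','lid','lid_loop','mug','tall_flask','step']:
    print(q,[(np.round(r['point'],3),round(r['score'],2)) for r in manip.place_of('side',q) if r['point'][1]<-.05][:3])
go(.495,-.195,.3,0)"
```

```text
bottle [(array([ 0.625, -0.191,  0.072]), 0.7)]
lid [(array([ 0.489, -0.194,  0.071]), 0.54)]
lid_loop [(array([ 0.488, -0.195,  0.129]), 0.76), (array([ 0.507, -0.487, -0.003]), 0.25)]
mug [(array([ 0.545, -0.086,  0.069]), 0.9)]
tall_flask [(array([ 0.553, -0.322,  0.064]), 0.84), (array([ 0.508, -0.487, -0.003]), 0.19)]
step [(array([ 0.568, -0.205, -0.002]), 0.59)]
pos [ 0.4151 -0.1925  0.3292] dp [0.1997 0.0068 0.073 ] turn [-0.0009  0.0014  0.0048] w 0.0858 gf 0.0 F [ 0.3 -0.4 -0.3] t 22.45
```

View pics/c6.png

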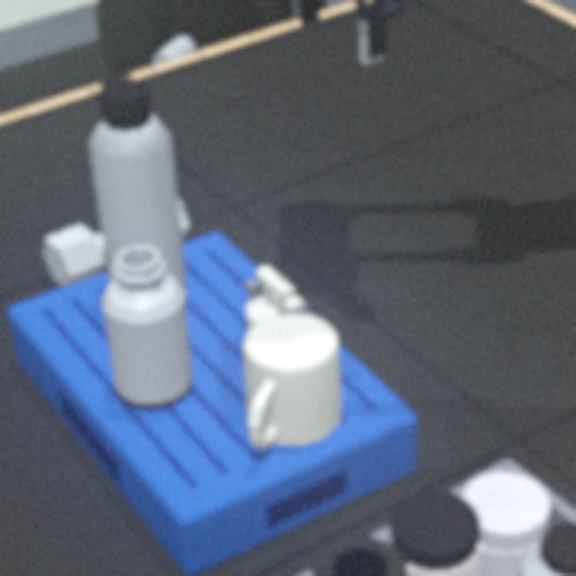

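The open bottle stands at (150,340) and the lid is loop up behind the mug at (270,300). Mug and flask have not moved, so I'm handing in.

```bash
python3 -c "
from rig import manip
print(manip.sign_off())"
```

```text
the job is handed in; nothing more can be done
None
```

The job is handed in: in the last picture the open bottle stands on the step block with its lid loop up beside it, the mug and tall flask have not moved, and the verdict was not reported back.

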